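# Press the contact plungers in order and book the batch

### The arm

A 6-joint arm with a two-finger parallel gripper is mounted at the origin on the work surface. World frame = base frame: x ahead of the robot, y to its left, z up, the work surface at z = 0. Lengths are in m, angles in rad, forces in N, time in s.
With the tool pointing down it reaches from about 0.275 to 0.75 m from the base axis. Payload 10.2 kg.
Tool frame: the origin (TCP) lies midway between the tips of the shut fingers; the grasp point (between the pads) lies 19 mm behind it (env.hold_point_z is the distance from the TCP to the grasp point, in m); z points along the fingers, y is the line along which they close (so a half turn about z gives the same grasp; the last joint's range is limited). The gripper opens to 85 mm and grips with 20 to 120 N. Pads are 22 mm wide; open, the fingers measure 114 mm over their backs; the gripper's body (76 mm by 85 mm) begins 54 mm behind the grasp point. The pads swing forward as they close: fully open they stand 13 mm farther back than shut.
Start: joints at [1.062, 0.313, 1.498, -0, 1.331, -0.223], TCP at [0.148, 0.504, 0.192] pointing down, gripper open.
Joint ranges: [-2.94, 2.94], [-0.97, 2.17], [0.19, 2.56], [-1.23, 4.37], [0.02, 3.11], [-2.88, 2.88]. Speed limits (rad/s): [2.39, 2.39, 3.01, 3.14, 3.14, 3.14].

### API

Orientations are given as a unit quaternion [x, y, z, w].
In Python, from bench import env, kinematics, monitor, eyes, job gives the robot as it stands. The module is installed in compiled form; this text tells all that it offers. Calls block until the motion is done:
- env.reach(position, orientation): joint-space move of the TCP to a pose.
- env.movel(position, velocity=0.15, frame=None, guard=None): straight line of the TCP; frame=None keeps the orientation; velocity is the mean speed in m/s. With guard (N) it stops when the force on the tool has changed by that much, and returns True; else False.
- env.set_joints(angles): joint-space move.
- env.release() and env.close_gripper(effort=None): open the fingers fully, or close them until they stop; effort is the grip in N (None keeps the last).
- env.hold(seconds).
- kinematics.ik(position, orientation): joint angles nearest the present ones, or None.
- monitor.sense(): the state.
- eyes.grab_frame(name): name is "side" or "top"; returns a dict with "frame" (480x640x3 uint8, red, green, blue), "mtx" (3x3 intrinsics, pixels), "view" (4x4, takes a point from world to camera coordinates). Camera axes: x right, y down, z forward; pixel columns grow to the right and rows downward; lengths in m; the calibration is good to about 2 mm. A picture is of the moment at which its call begins. There is no depth.
A pose or a line that the arm cannot do raises env.MotionError and nothing moves.
- job.hand_in(): hands the job in; it is judged then, once.
The state is a dict: "clock": time; "joints": joint angles; "qvel": joint speeds; "joint_efforts": joint torques, N m; "position": TCP position; "ee_rot": TCP orientation; "contact_force": force on the tool from outside, world axes, zero at the start; "ft_torque": the same for the moment, N m; "finger_gap": opening from 0.0 (shut) to 1.0 (fully open); "gripper_force": force on a finger pad.
Only numpy, scipy, OpenCV 4.12 (cv2) and the standard library are available. Lean on these libraries where they do the work, as an engineer would, in place of code of your own. Each camera call takes 0.05 s, during which the arm holds its last target. There are 200 camera calls.

### The job

Three of the black housings have a brass plunger standing up from the top: with the fingertips, lightly press each plunger more than halfway down into its housing, the tallest housing first, then the middle-sized one, then the shortest, and last tap the button on the grey counter box to book them. Only press: do not lift, tip or shove the housings, do not press hard, and leave everything else on the bench where it is.

Things in the scene. Friction and masses are not known exactly. Their poses are not given: they have to be found in the camera images.
- housing_tall: the tallest of the three fitted housings: a loose, upright, black plastic round post, 85 mm high to its rim, 42 mm across (56 mm at its foot), 0.15 to 0.3 kg, with a round brass plunger on top. Origin: centre of its underside; z up.
- tall_top (a point): centre of the top face of the tallest housing's brass plunger, a flat disc 22 mm across on a 12 mm stem. It starts 13 to 16 mm above the rim (98 to 101 mm above the bench) and sinks as it is pressed; 87 mm above the bench at its stop.
- plunger_tall (a joint): travel of that plunger in m: 0 fully up, 0.014 at its hard stop, grows as it is pressed down; starts at 0 to 0.003. No spring: about 3 N of friction (up to 4 N when pressed at 0.1 m/s), and it stays where it is left. It counts as down above 0.006 and need not reach the stop; ramming the stop jolts it hard.
- housing_middle: the middle-sized of the three fitted housings: a loose, upright, black plastic round post, 62 mm high to its rim, 42 mm across (56 mm at its foot), 0.15 to 0.3 kg, with a round brass plunger on top. Origin: centre of its underside; z up.
- middle_top (a point): centre of the top face of the middle-sized housing's brass plunger, a flat disc 22 mm across on a 12 mm stem. It starts 13 to 16 mm above the rim (75 to 78 mm above the bench) and sinks as it is pressed; 64 mm above the bench at its stop.
- plunger_middle (a joint): travel of that plunger in m: 0 fully up, 0.014 at its hard stop, grows as it is pressed down; starts at 0 to 0.003. No spring: about 3 N of friction (up to 4 N when pressed at 0.1 m/s), and it stays where it is left. It counts as down above 0.006 and need not reach the stop; ramming the stop jolts it hard.
- housing_short: the shortest of the three fitted housings: a loose, upright, black plastic round post, 40 mm high to its rim, 42 mm across (56 mm at its foot), 0.15 to 0.3 kg, with a round brass plunger on top. Origin: centre of its underside; z up.
- short_top (a point): centre of the top face of the shortest housing's brass plunger, a flat disc 22 mm across on a 12 mm stem. It starts 13 to 16 mm above the rim (53 to 56 mm above the bench) and sinks as it is pressed; 42 mm above the bench at its stop.
- plunger_short (a joint): travel of that plunger in m: 0 fully up, 0.014 at its hard stop, grows as it is pressed down; starts at 0 to 0.003. No spring: about 3 N of friction (up to 4 N when pressed at 0.1 m/s), and it stays where it is left. It counts as down above 0.006 and need not reach the stop; ramming the stop jolts it hard.
- counter: grey counter box, 110 mm (x) by 120 mm (y) by 50 mm high, fixed to the bench to one side of the housings, with a dark display strip and one round button. Origin: centre of its underside. The button lies 25 mm from its centre on its -x side (nearer the robot), the display on its +x side.
- tally_top (a point): centre of the top of the counter's round bare-metal button (32 mm across, in a black collar), 76 mm above the bench when up; pressed straight down.
- tally (a joint): travel of the button in m: 0 up, 0.010 at its hard stop; a spring brings it back up; about 5 N holds it fully down. A tap counts above 0.004 and need not reach the stop.
- empty_a: bystander: open black housing without a plunger, 50 mm high, 56 mm across its foot, loose. Origin: on its underside.
- empty_b: bystander: open black housing without a plunger, 62 mm high, 56 mm across its foot, loose. Origin: on its underside.
- solder_spool: bystander: bare metal spool standing on end, 54 mm across, 40 mm high, loose. Origin: on its underside.
- screwdriver: bystander: screwdriver lying on the bench, 170 mm long, loose. Origin: on its underside.
- phone: bystander: black phone lying flat, 72 by 148 by 9 mm, loose. Origin: on its underside.
- flux_jar: bystander: small jar, 50 mm across, 50 mm high, loose. Origin: on its underside.
- parts_bin: bystander: fixed blue open bin, 110 by 120 mm, 45 mm high, on the side of the housings away from the counter. Origin: centre of its underside.

How it is judged:
On the way, in this order (a step that is already met when the one before it is completed fails the run):
1. the tallest housing's plunger is pressed down (value of joint plunger_tall above 0.006 m), for 0.05 s.
2. the middle-sized housing's plunger is pressed down (value of joint plunger_middle above 0.006 m), for 0.05 s.
3. the shortest housing's plunger is pressed down (value of joint plunger_short above 0.006 m), for 0.05 s.
4. the counter's button is tapped (value of joint tally above 0.004 m), for 0.02 s.
At the end, for the whole second after the job is handed in: All three plungers are more than 6 mm down, the counter's button is back up (within 1 mm), the three housings stand upright at rest on the bench within 20 mm of where they began, and the loose bystanders are within 20 mm of where they began (value of joint each of plunger_tall, plunger_middle, plunger_short above 0.006 m and value of joint tally below 0.001 m and distance of each of housing_tall, housing_middle, housing_short, empty_a, empty_b, solder_spool, screwdriver, phone, flux_jar from where it was at the start of the episode below 0.02 m and height (world z) of each of housing_tall, housing_middle, housing_short below 0.005 m and angle between each of housing_tall, housing_middle, housing_short's own z axis and vertical below 0.08 rad and linear speed of each of housing_tall, housing_middle, housing_short below 0.02 m/s); the robot touches nothing.
It fails at once if a plunger is pressed before its turn ((value of joint plunger_middle above 0.0045 m and value of joint plunger_tall below 0.006 m) or (value of joint plunger_short above 0.0045 m and value of joint plunger_middle below 0.006 m)).
It fails at once if the button is pressed before all three plungers are down (value of joint tally above 0.002 m and value of joint any of plunger_tall, plunger_middle, plunger_short below 0.006 m).
It fails at once if a fitted housing is lifted (more than 8 mm), tipped or shoved more than 20 mm (height (world z) of any of housing_tall, housing_middle, housing_short above 0.008 m or angle between any of housing_tall, housing_middle, housing_short's own z axis and vertical above 0.25 rad or distance of any of housing_tall, housing_middle, housing_short from where it was at the start of the episode above 0.02 m).
It fails at once if a housing or the counter is pressed harder than 30 N (contact force between the fingers and housing_tall above 30 N or contact force between the fingers and housing_middle above 30 N or contact force between the fingers and housing_short above 30 N or contact force between the fingers and counter above 30 N).
It fails at once if a bystander is moved more than 20 mm (distance of any of empty_a, empty_b, solder_spool, screwdriver, phone, flux_jar from where it was at the start of the episode above 0.02 m).
It also fails if it takes over 48 s, if anything falls off the work surface, if the arm or the gripper's body presses on something with over 40 N, if the wrist force passes 120 N, or if a joint passes its speed limit or range.

## Working session

There is one attempt and no reset: what is moved stays moved. The work goes in short steps, each a Python script; the robot and the scene stay as the last script left them, time stands still between calls to the robot, and variables do not carry over. Pictures are saved under pics/ and viewed, at most 10 in all, crops included, and the job is handed in when it is done.

```bash
mkdir -p pics; python3 - <<'E'
from bench import env, monitor, eyes
import cv2,numpy as np
for n in("top","side"):
    f=eyes.grab_frame(n); cv2.imwrite(f"pics/{n}0.png",f["frame"][:,:,::-1]); np.savez(f"{n}0.npz",**f)
    print(n,f["mtx"].round(1).tolist(),f["view"].round(3).tolist())
s=monitor.sense();print(s["clock"],s["position"],s["ee_rot"],s["finger_gap"])
E
```

```text
top [[549.2, 0.0, 325.5], [0.0, 549.2, 240.8], [0.0, 0.0, 1.0]] [[0.009, -1.0, 0.0, -0.026], [-0.979, -0.009, -0.202, 0.614], [0.202, 0.002, -0.979, 1.12], [0.0, 0.0, 0.0, 1.0]]
side [[581.3, 0.0, 316.4], [0.0, 581.3, 245.0], [0.0, 0.0, 1.0]] [[0.924, -0.383, -0.014, -0.544], [-0.251, -0.576, -0.778, 0.209], [0.29, 0.722, -0.628, 1.066], [0.0, 0.0, 0.0, 1.0]]
0.1 [0.14788854 0.50346361 0.19188895] [ 1.42414433e-01  9.89806953e-01 -5.30259846e-04 -2.10767799e-04] 0.9993480176709543
```

View pics/top0.png

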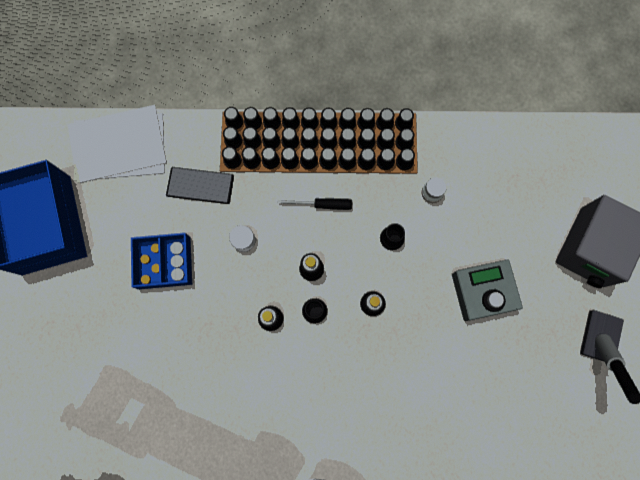

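View pics/side0.png

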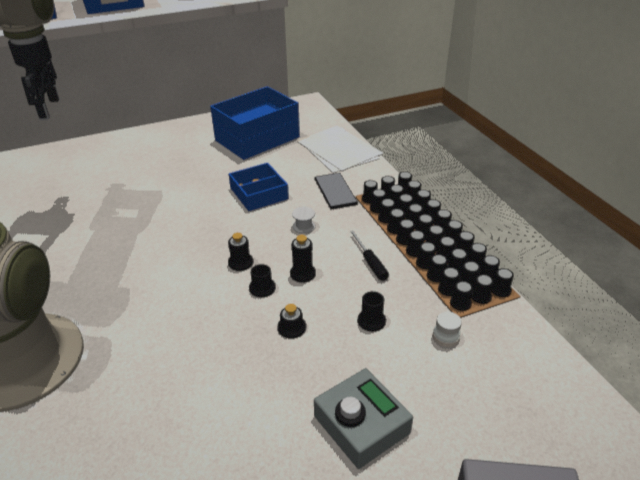

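The top view shows the brass plungers near (311,263), (267,317) and (375,299), and the button at (494,299). In the side view they are at (302,239) tall, (237,238) middle, (291,309) short and (350,407) button. I'll triangulate these.

```bash
cat > loc.py <<'E'
import cv2,numpy as np
def blob(f,c,kind,r=18):
    hsv=cv2.cvtColor(f["frame"],cv2.COLOR_RGB2HSV)
    m=cv2.inRange(hsv,(12,110,110),(35,255,255)) if kind=="brass" else cv2.inRange(hsv,(0,0,150),(180,60,255))
    w=np.zeros_like(m); cv2.circle(w,c,r,255,-1); m&=w
    n,_,st,ce=cv2.connectedComponentsWithStats(m); i=1+np.argmax(st[1:,4]); return ce[i],st[i].tolist()
def tri(ft,ct,fs,cs):
    P=[f["mtx"]@f["view"][:3] for f in(ft,fs)]
    X=cv2.triangulatePoints(P[0],P[1],np.float64(ct).reshape(2,1),np.float64(cs).reshape(2,1)); return (X[:3]/X[3]).ravel()
def plane(f,c,z):
    R,t=f["view"][:3,:3],f["view"][:3,3]; o=-R.T@t
    d=R.T@np.linalg.solve(f["mtx"],[c[0],c[1],1]); return o+d*(z-o[2])/d[2]
E
python3 - <<'E'
from loc import *
t,s=np.load("top0.npz"),np.load("side0.npz")
for n,a,b,k,z,r in(("tall",(311,263),(302,239),"brass",.0995,18),("mid",(267,317),(237,238),"brass",.0765,18),("short",(375,299),(291,309),"brass",.0545,18),("tally",(494,299),(350,406),"metal",.076,13)):
    ct,st=blob(t,a,k,r);cs,ss=blob(s,b,k,r)
    print(n,ct.round(1),st,cs.round(1),ss,"tri",tri(t,ct,s,cs).round(4),"top",plane(t,ct,z).round(4),"side",plane(s,cs,z).round(4))
E
```

```text
tall [310.1 261.4] [306, 257, 10, 10, 75] [301.3 237.9] [297, 235, 10, 7, 55] tri [0.5625 0.0111 0.0972] top [0.5627 0.0109 0.0995] side [0.5608 0.0084 0.0995]
mid [266.9 315.6] [262, 311, 10, 10, 78] [237.1 235.5] [233, 233, 9, 6, 47] tri [0.4514 0.0997 0.0746] top [0.452  0.0994 0.0765] side [0.4503 0.0973 0.0765]
short [374.4 301. ] [370, 297, 10, 9, 76] [290.2 307.6] [285, 304, 11, 8, 71] tri [ 0.4857 -0.1251  0.0545] top [ 0.4864 -0.1253  0.0545] side [ 0.485  -0.125   0.0545]
tally [495.8 299.1] [489, 293, 14, 13, 145] [350.2 404.5] [341, 397, 19, 16, 248] tri [ 0.4902 -0.3764  0.0752] top [ 0.4907 -0.3763  0.076 ] side [ 0.4894 -0.3768  0.076 ]
```

```bash
cat > press.py <<'E'
from bench import env, monitor
Q=[0,1,0,0]
def st(tag):
    s=monitor.sense(); print(tag,round(s["clock"],2),s["position"].round(4),s["contact_force"].round(2),round(s["finger_gap"],3))
def press(x,y,ztop,zend,zsafe=.15):
    env.reach([x,y,zsafe],Q); st("above")
    env.movel([x,y,ztop+.006],.1); st("near")
    hit=env.movel([x,y,zend],.02,guard=10); st(f"pressed hit={hit}")
    env.movel([x,y,zsafe],.1); st("up")
E
python3 - <<'E'
from press import *
env.close_gripper(20); st("shut")
press(.5615,.010,.101,.0905)
E
```

```text
shut 0.87 [0.148  0.5037 0.1924] [ 0.3   0.11 -0.91] 0.004
above 3.17 [0.5615 0.0107 0.1501] [-1.1  -0.05 -0.71] 0.001
near 3.75 [0.5618 0.0101 0.1074] [ 0.35  0.2  -0.14] -0.001
pressed hit=False 4.72 [0.5616 0.01   0.0906] [0.12 0.23 0.45] -0.003
up 5.47 [0.5612 0.01   0.1494] [ 0.47 -0.32 -0.49] 0.001
```

```bash
python3 - <<'E'
from press import *
from loc import *
from bench import eyes
env.reach([.45,.0,.25],Q) if False else env.movel([.40,.0,.22],.25)
st("away")
out=[]
for n,c in(("top",(311,263)),("side",(302,241))):
    f=eyes.grab_frame(n); np.savez(f"{n}1.npz",**f)
    b=blob(f,c,"brass") if n=="side" else None; print(n,b)
    for g in(np.load(f"{n}0.npz")["frame"],f["frame"]):
        out.append(cv2.resize(g[c[1]-40:c[1]+40,c[0]-40:c[0]+40,::-1],(300,300),interpolation=cv2.INTER_CUBIC))
cv2.imwrite("pics/c1.png",np.vstack([np.hstack(out[:2]),np.hstack(out[2:])]))
E
```

```text
away 6.33 [ 0.4005 -0.      0.2195] [-0.28 -0.64 -0.49] -0.003
top None
side (array([301.26315789, 237.9122807 ]), [297, 235, 10, 7, 57])
```

View pics/c1.png

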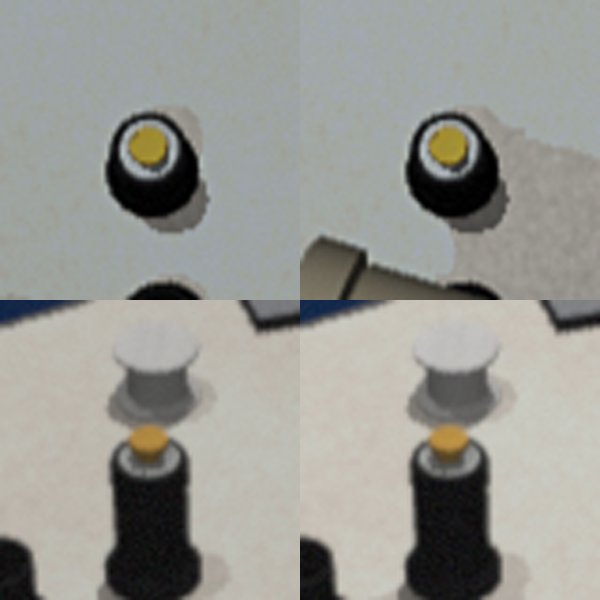

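The crops show the tall plunger unchanged by the press (side blob still at (301,238)), so the fingers never touched it. I'll look at the fingertips at hover to see where they really are.

```bash
python3 - <<'E'
from press import *
from loc import *
from bench import eyes
env.movel([.5615,.010,.115],.2); st("hover")
out=[]
for n,z in(("top",4),("side",4)):
    f=eyes.grab_frame(n)
    p=f["mtx"]@(f["view"]@[.5615,.010,.115,1])[:3]; p=p[:2]/p[2]; print(n,p.round(1))
    c=(310,255) if n=="top" else (302,225)
    out.append(cv2.resize(f["frame"][c[1]-75:c[1]+75,c[0]-50:c[0]+50,::-1],(400,600),interpolation=cv2.INTER_CUBIC))
cv2.imwrite("pics/c2.png",np.hstack(out))
E
```

```text
hover 7.54 [0.5613 0.01   0.1155] [ 0.23  0.66 -0.13] -0.005
top [310.3 260.7]
side [301.1 231.3]
```

View pics/c2.png

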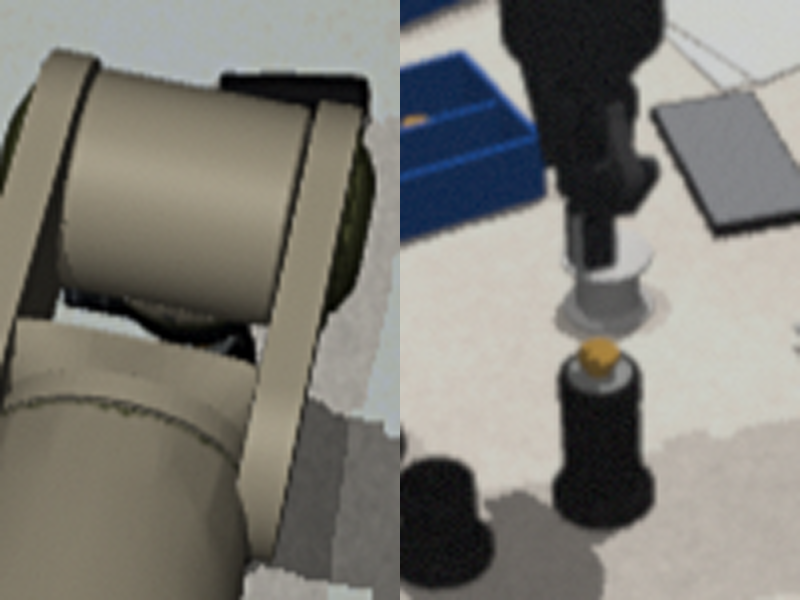

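The picture is odd: the fingertip shows at about (300,217) in the side view, while the reported TCP projects to (301,231). So the real tips sit roughly 30 mm higher than reported, or are shifted straight away from the camera. A gentle guarded descent will tell which.

```bash
python3 - <<'E'
from press import *
from loc import *
from bench import eyes
env.movel([.5615,.010,.092],.1)
st("a"); hit=env.movel([.5615,.010,.05],.02,guard=2.5); st(f"hit={hit}")
f=eyes.grab_frame("side"); c=(302,225)
cv2.imwrite("pics/c3.png",cv2.resize(f["frame"][c[1]-75:c[1]+75,c[0]-75:c[0]+75,::-1],(600,600),interpolation=cv2.INTER_CUBIC))
print(monitor.sense()["joints"].round(4).tolist())
E
```

```text
a 8.03 [0.5614 0.01   0.0921] [0.03 0.98 0.27] -0.0
hit=True 9.53 [0.5613 0.01   0.0579] [-0.08 -0.55  0.47] -0.001
[-0.1908, 0.5291, 1.5516, -0.0001, 1.062, -1.7616]
```

View pics/c3.png

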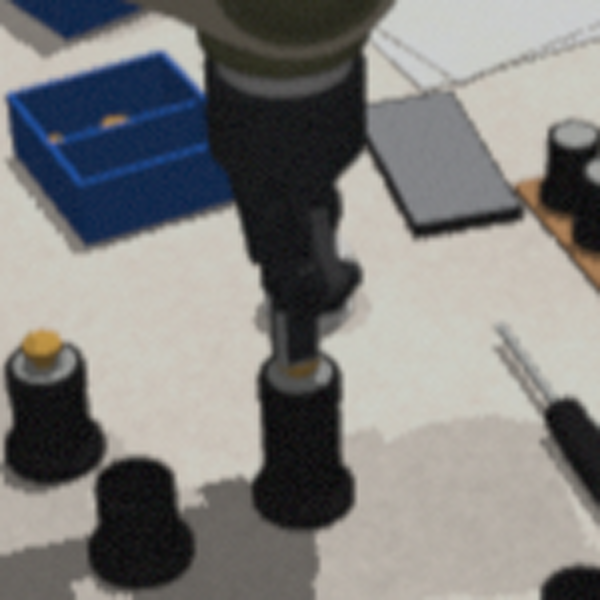

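```bash
python3 - <<'E'
from press import *
from loc import *
from bench import eyes
env.movel([.5615,.010,.12],.1); env.movel([.42,0,.22],.25); st("away")
s=eyes.grab_frame("side"); t=eyes.grab_frame("top"); np.savez("side2.npz",**s)
c=(301,240)
print([blob(g,c,"brass",14) for g in(np.load("side0.npz"),s)], blob(t,(311,262),"brass",14))
o=[cv2.resize(g[c[1]-20:c[1]+40,c[0]-20:c[0]+20,::-1],(400,600),interpolation=cv2.INTER_CUBIC) for g in(np.load("side0.npz")["frame"],s["frame"])]
cv2.imwrite("pics/c4.png",np.hstack(o))
E
```

```text
away 11.19 [0.4203 0.     0.2192] [-0.46  1.2  -0.84] -0.002
[(array([301.30909091, 237.89090909]), [297, 235, 10, 7, 55]), (array([301.33333333, 238.64705882]), [297, 236, 10, 7, 51])] (array([310.06666667, 261.49333333]), [306, 257, 10, 10, 75])
```

View pics/c4.png

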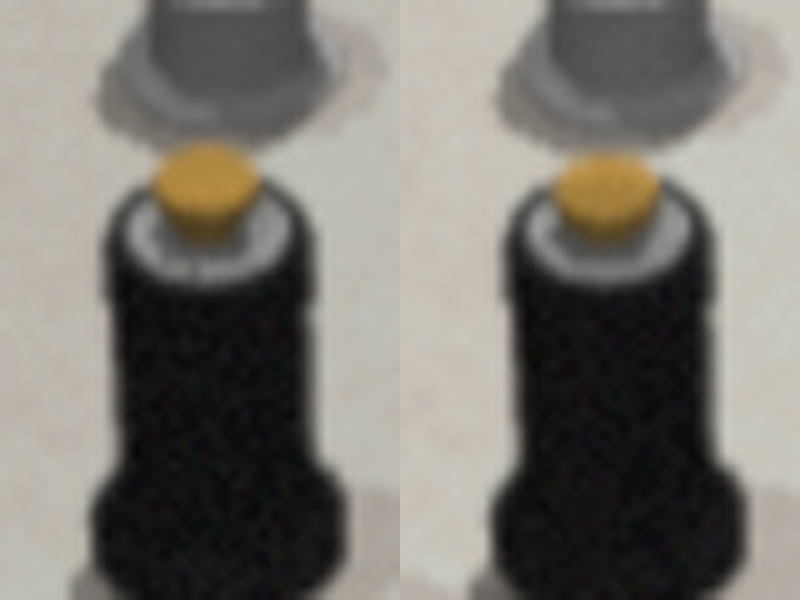

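The contact sank the plunger about 2 mm (blob row 237.9 → 238.6), and the housing hasn't moved. So the tips really are about 39 mm above the reported TCP at the same xy. I'll correct for that offset.

```bash
python3 - <<'E'
from press import *
from loc import *
from bench import eyes
press(.5615,.010,.066,.0515,.10)
env.movel([.45,0,.2],.25)
s=eyes.grab_frame("side"); print(blob(s,(301,240),"brass",14)); st("away")
cv2.imwrite("pics/c5.png",cv2.resize(s["frame"][220:280,281:321,::-1],(400,600),interpolation=cv2.INTER_CUBIC))
E
```

```text
above 12.06 [0.5614 0.01   0.1004] [-0.57 -0.45  0.04] 0.0
near 12.49 [0.5616 0.0099 0.0728] [ 0.1  -0.05  0.48] 0.001
pressed hit=False 13.67 [0.5615 0.01   0.0515] [-0.49 -0.4   0.33] -0.001
up 14.3 [0.5612 0.0101 0.0995] [ 0.07 -0.03 -0.71] 0.003
(array([301.38596491, 241.10526316]), [297, 238, 10, 7, 57])
away 15.1 [4.502e-01 1.000e-04 1.987e-01] [-0.15  0.13 -0.26] -0.0
```

View pics/c5.png

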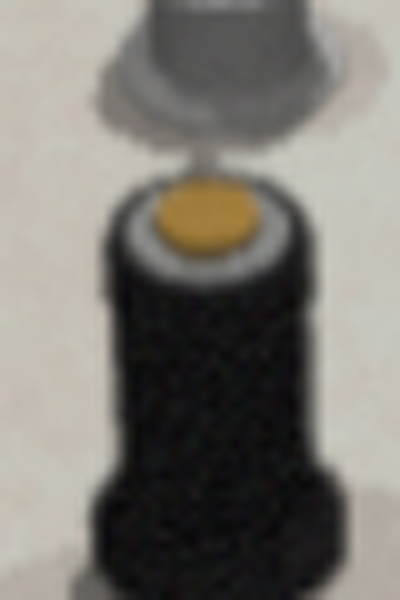

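The tall plunger is down about 8 mm (row 241.1). Next, the middle and short ones, with a check after each.

```bash
python3 - <<'E'
from press import *
from loc import *
from bench import eyes
import sys
def check(c):
    env.movel([.36,0,.2] if c[0]<260 else [.42,.08,.2],.25)
    s=eyes.grab_frame("side"); a=blob(np.load("side0.npz"),c,"brass",14); b=blob(s,c,"brass",14)
    print(a,b); return b[0][1]-a[0][1], s
press(.4512,.0985,.042,.0285,.10)
d,s=check((237,238)); print("mid dpx",d); st("")
o=[s]
if d>2.6:
    press(.4857,-.125,.020,.0065,.10)
    d,s=check((290,309)); print("short dpx",d); st(""); o.append(s)
c=[(237,245),(290,315)]
cv2.imwrite("pics/c6.png",np.hstack([cv2.resize(f["frame"][y-30:y+30,x-20:x+20,::-1],(400,600),interpolation=cv2.INTER_CUBIC) for f,(x,y) in zip(o,c)]))
E
```

```text
above 15.72 [0.4519 0.0981 0.1003] [-0.74  0.64  0.57] -0.003
near 16.38 [0.4519 0.0981 0.0488] [ 0.11 -0.43  0.1 ] 0.0
pressed hit=False 17.51 [0.4511 0.0985 0.0284] [-0.74 -0.04  0.16] 0.001
up 18.38 [0.4508 0.0985 0.0995] [-0.32  0.14  0.44] -0.001
(array([237.08510638, 235.53191489]), [233, 233, 9, 6, 47]) (array([237.41818182, 238.87272727]), [233, 236, 10, 7, 55])
mid dpx 3.340812379110247
 19.24 [0.36   0.0006 0.199 ] [ 0.47  1.04 -0.08] 0.002
above 20.07 [ 0.4855 -0.124   0.1002] [-0.41 -0.1  -0.26] -0.0
near 20.96 [ 0.4861 -0.1251  0.0267] [-0.03  0.15 -0.67] 0.001
pressed hit=False 22.08 [ 0.4856 -0.1249  0.0064] [ 0.38 -0.51 -0.09] -0.0
up 23.17 [ 0.4854 -0.1248  0.0994] [-0.94 -0.09 -0.32] 0.0
(array([290.23943662, 307.6056338 ]), [285, 304, 11, 8, 71]) (array([290.5       , 311.66666667]), [286, 308, 10, 8, 72])
short dpx 4.061032863849789
 24.32 [0.4199 0.0793 0.1994] [ 0.05  0.76 -0.68] -0.0
```

View pics/c6.png

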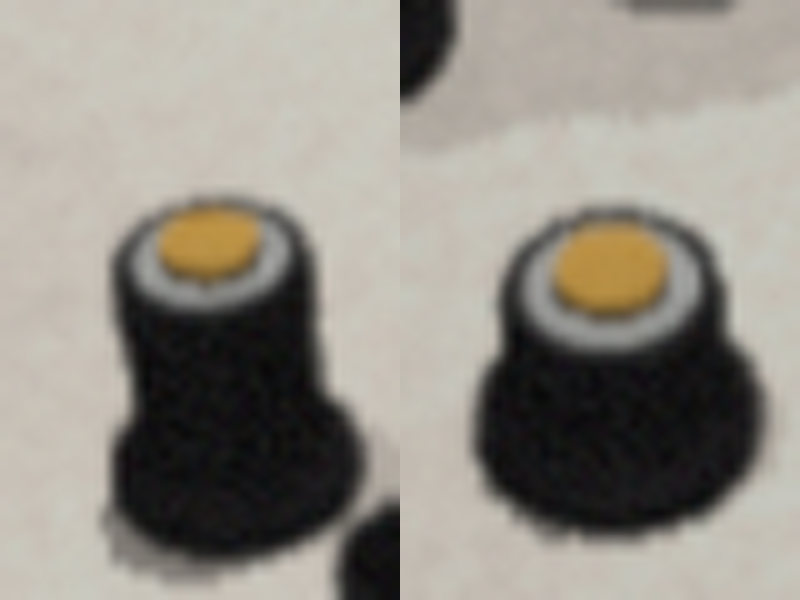

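Both are well down, 8.5 mm or more each. Now the button.

```bash
python3 - <<'E'
from press import *
from loc import *
from bench import eyes
x,y=.4900,-.3765
env.reach([x,y,.10],Q); st("above")
env.movel([x,y,.044],.1)
print(env.movel([x,y,.0295],.02,guard=12)); env.hold(.1); st("pressed")
s=eyes.grab_frame("side")
env.movel([x,y,.12],.1); env.movel([.42,-.1,.25],.25); st("away")
s2=eyes.grab_frame("side")
f=lambda g:cv2.resize(g["frame"][365:445,310:390,::-1],(400,400),interpolation=cv2.INTER_CUBIC)
cv2.imwrite("pics/c7.png",np.hstack([f(s),f(s2)]))
for c in((301,241),(237,239),(290,311)): print(blob(s2,c,"brass",14)[0])
E
```

```text
above 26.04 [ 0.4906 -0.3756  0.1005] [ 0.7   0.49 -0.38] 0.004
False
pressed 27.73 [ 0.4901 -0.3766  0.0297] [-0.83  0.61  4.3 ] -0.002
away 30.23 [ 0.42   -0.1006  0.2493] [ 0.59 -0.58 -0.88] -0.001
[301.28813559 241.10169492]
[237.41818182 238.87272727]
[290.54929577 311.61971831]
```

View pics/c7.png

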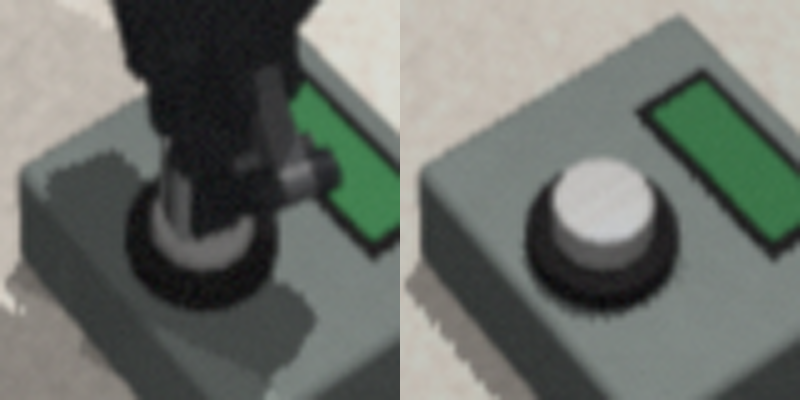

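The button was clearly pressed down, at 4.3 N, and it is back up. All three plungers are still down.

```bash
python3 -c "
from bench import job
print(job.hand_in())"
```

```text
the job is handed in; nothing more can be done
None
```

I pressed the tall, middle and short plungers in that order, each about 8 mm or more down, then tapped the counter button, which sprang back up, and handed the job in at about 30 s; the hand-in gave no verdict, and I had to correct for fingertips sitting about 39 mm above the reported TCP.

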